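Hardness check of a shake-out buffer

TASK

Check the rubber buffer that lies on the steel test plate: carry the hardness gauge there by its blue barrel (never lift or push it by its orange T-handle on the way), stand it gently and upright on the centre of the buffer's yellow spot and let go of it; then take it by the T-handle, press that fully down, hold it for a second and read the dial. Leave the gauge standing there with its handle up again, and slide the black marker all the way to its green end if the needle stood in the green (sound rubber) or to its red end if it stood in the red (gone hard). Leave the second buffer on the wooden board, the hammer and the aluminium ingot alone.

Things in the scene. Friction and masses are not known exactly. Their poses are not given: they have to be found in the camera images.
- gauge_foot (a point): hardness gauge (loose, 0.6 kg, 130 mm tall): centre of its underside, z up its axis. Steel foot 68 x 68 x 10 mm, blue barrel 40 mm (x) by 46 mm (y) from 10 to 94 mm up, orange T-handle on top. 56 mm dials before its +x and -x faces, 55 mm up, ride with the handle. Starts upright on the bench, stands freely. Pressing the handle drives a steel pin (8 mm) out of the centre of the foot
- gauge_barrel (a point): where to hold the gauge for carrying: middle of the barrel, 84 mm above the foot, 46 mm wide along y. The barrel ends 10 mm above this point; the handle (26 mm across y) rises to 46 mm above it, so open fingers pass on both sides of the handle from above
- handle_top (a point): centre of the top face of the orange T-handle, a bar 56 mm along the gauge's x, 26 mm along y, 22 mm tall; its top is 130 mm above the foot when up. The gap to the wider barrel below it is 14 mm and closes to 2 mm, so grip only its upper part. The point moves with the handle
- gauge_handle (a joint): travel of the T-handle in m: 0 up, 0.012 fully down on its stop. Sprung: 3 N to start, 12 to 15 N in all when down on rubber; rises by itself. It drives a sprung pin: the pin sinks by what the rubber gives and its own spring takes up the rest
- needle (a joint): angle in rad of the black needle on both dials: 0 at rest, growing with what the pin's spring takes up, so harder rubber (less sinking) reads more. Valid only on the rubber with the handle fully down; falls back after. Bands: grey 0 to 0.8, green 0.8 to 2.0 (sound), red 2.0 to 3.4 (gone hard). Sound rubber reads about 1.1, hard about 2.6
- plate_center (a point): centre of the top of the fixed steel test plate, 140 x 140 mm, 8 mm thick: the place of the buffer to be checked (buffer centre within 50 mm of this point)
- buffer_a_spot (a point): centre of the yellow spot (33 mm diameter) in the middle of the flat top of one buffer: black rubber block 90 x 90 mm, 50 mm tall with its steel sole (1.2 kg, loose), z up. Its top is 58 mm above the bench. Only the spot gives under the pin. It lies on the steel test plate or on the wooden board, and looks like the other one
- buffer_b_spot (a point): the same point of the other, like-looking buffer, on the other of the two places
- marker (a joint): place of the black result marker on its track in m: 0 at the green end stop, 0.12 at the red end stop; slides stiffly (1.5 N) and stays where it is left. It starts near the middle
- marker_top (a point): centre of the top of the black marker grip, 54 mm above the bench; the grip is 28 mm (this point's x) by 20 mm (its y) and 40 mm tall above a fixed track 14 mm tall, 40 x 170 mm. It slides along the point's +y axis towards red, -y towards green
- hammer: bystander: hammer with wooden handle, 260 mm, lying on the bench along its x; origin at its middle on the bench
- ingot: bystander: aluminium ingot 50 x 160 x 26 mm, long along its y; origin at the centre of its underside
Things that resemble listed ones, but are neither listed nor needed, are in the scene too. What is shaped like the part that bears gauge_foot but purple is not meant.

How it is judged (in metres and radians):
On the way, in this order (a step that is already met when the one before it is completed fails the run):
1. the gauge stands upright on the yellow spot of the buffer on the test plate, let go (((horizontal distance between buffer_a_spot and plate_center below 0.05 m and horizontal distance between gauge_foot and buffer_a_spot below 0.012 m) or (horizontal distance between buffer_b_spot and plate_center below 0.05 m and horizontal distance between gauge_foot and buffer_b_spot below 0.012 m)) and height (world z) of gauge_foot between 0.054 and 0.062 m and angle between gauge_foot's own z axis and vertical below 0.06 rad and contact force between the fingers and gauge below 0.3 N), for 0.2 s.
2. the T-handle is pressed fully down while the gauge stands there (((horizontal distance between buffer_a_spot and plate_center below 0.05 m and horizontal distance between gauge_foot and buffer_a_spot below 0.012 m) or (horizontal distance between buffer_b_spot and plate_center below 0.05 m and horizontal distance between gauge_foot and buffer_b_spot below 0.012 m)) and height (world z) of gauge_foot between 0.054 and 0.062 m and angle between gauge_foot's own z axis and vertical below 0.06 rad and value of joint gauge_handle above 0.0108 m), for 0.4 s.
At the end, for the whole second after the job is handed in: Gauge upright (0.06 rad), at rest, let go, handle up, within 12 mm of the spot of the buffer on the test plate (still within 50 mm of its centre); marker within 12 mm of its green stop if that buffer is sound, of its red stop if hard (height (world z) of gauge_foot between 0.054 and 0.062 m and angle between gauge_foot's own z axis and vertical below 0.06 rad and contact force between the fingers and gauge below 0.3 N and value of joint gauge_handle below 0.002 m and linear speed of gauge below 0.02 m/s and ((horizontal distance between buffer_a_spot and plate_center below 0.05 m and horizontal distance between gauge_foot and buffer_a_spot below 0.012 m and value of joint marker below 0.012 m) or (horizontal distance between buffer_b_spot and plate_center below 0.05 m and horizontal distance between gauge_foot and buffer_b_spot below 0.012 m and value of joint marker above 0.108 m))); the robot touches nothing.
It fails at once if the gauge is handled by its T-handle away from the test place (contact force between the fingers and gauge_handle above 4 N and horizontal distance between gauge_foot and plate_center above 0.07 m).
It fails at once if the gauge is rammed onto a buffer (contact force between gauge and buffer_a above 100 N or contact force between gauge and buffer_b above 100 N).
It fails at once if the gauge is let fall (out of the fingers over 10 mm above the buffer's top) (contact force between the fingers and gauge below 0.1 N and height (world z) of gauge_foot above 0.068 m).
It fails at once if the gauge tips over (angle between gauge_foot's own z axis and vertical above 0.7 rad).
It fails at once if the waiting buffer, the hammer or the ingot is pushed about (over 30 mm) ((distance of buffer_a_spot from where it was at the start of the episode above 0.03 m and horizontal distance between buffer_a_spot and plate_center above 0.1 m) or (distance of buffer_b_spot from where it was at the start of the episode above 0.03 m and horizontal distance between buffer_b_spot and plate_center above 0.1 m) or distance of any of hammer, ingot from where it was at the start of the episode above 0.03 m).
It also fails if it takes over 64 s, if anything falls off the work surface, if the arm or the gripper's body presses on something with over 40 N, if the wrist force passes 120 N, or if a joint passes its speed limit or range.

ROBOT

A 6-joint arm with a two-finger parallel gripper is mounted at the origin on the work surface. World frame = base frame: x ahead of the robot, y to its left, z up, the work surface at z = 0. Lengths are in mm, angles in rad, forces in N, time in s.
With the tool pointing down it reaches from about 350 to 875 mm from the base axis. Payload 15.5 kg.
Tool frame: the origin (TCP) lies at the very end of the fingers, on their centre line; the grasp point (between the pads) lies 19 mm behind it (robot.grip_depth is the distance from the TCP to the grasp point, in mm); z points along the fingers, y is the direction in which the jaws open and shut (so a half turn about z gives the same grasp; the last joint's range is limited). The gripper opens to 85 mm and grips with 20 to 120 N. Pads are 22 mm wide; open, the fingers measure 114 mm over their backs; the gripper's body (76 mm by 85 mm) begins 54 mm behind the grasp point. The pads swing forward as they close: fully open they stand 13 mm farther back than shut.
Start: joints at [1.252, 0.494, 1.345, -0, 1.302, -0.096], TCP at [138.096, 609.554, 231.277] pointing down, gripper open.
Joint ranges: [-2.91, 2.91], [-0.82, 2.16], [0.22, 2.67], [-1.22, 4.37], [0.12, 2.79], [-3.08, 3.08]. Speed limits (rad/s): [1.89, 1.89, 2.57, 3.01, 3.01, 3.01].

INTERFACE

Orientations are given as a unit quaternion [x, y, z, w].
In Python, from bench import robot gives the robot as it stands. The module is installed in compiled form; this text tells all that it offers.
- The arm moves only by the tool play_rows, never from a script. Its argument "rows" is a list of rows, each an object of numbers: "dx", "dy", "dz": the shift along the tool's x, y, z in cm; "wx", "wy", "wz": the turn, a rotation vector about the tool's x, y, z in degrees; "fingers": the closure in counts, from 0 (fully open) to 255 (shut). A call has 1 to 20 rows; each row shifts and turns the commanded pose from where the row before left it, along the tool's axes as they then stand; what a row does not reach is not made up. A row lasts 1/8 s, in which the tool goes at most 62.5 mm and 10.7 degrees, less where a joint would pass 70% of its speed; a pose out of reach is approached as far as the arm can. A call with a gripper value outside its range is refused whole. The fingers move at their own pace and stop on an object; "grip_force" is the grip in N (left out, the last holds). Time passes only in rows, so rows that do not move let the fingers close. It gives the time, the measured TCP pose, the force and the opening at its end, in the units of the state.
- robot.get_state(): the state, without advancing time (a new reading comes with each control period).
- robot.grab_frame(name): name is "scene" or "top" or "wrist"; returns a dict with "image" (420x560x3 uint8, red, green, blue), "range_z" (420x560 float32, mm along the optical axis (not along the pixel's ray), 0 where there is no reading), "fx", "fy", "cx", "cy" (pixels), "D" ([k1, k2, p1, p2, k3] as OpenCV has them; the pictures are not rectified), "R" (3x3) and "t" (3): a world point X has camera coordinates R X + t. Camera axes: x right, y down, z forward; pixel columns grow to the right and rows downward; lengths in mm; the calibration is good to about 2 mm. A picture is of the moment at which its call begins.
- robot.sign_off(): hands the job in, once; it reports no verdict.
Trained networks look in a picture, given as the dict that the camera call returned (one of the last four; its "shot" number tells which), for a name from the list of things; names that differ only in an ending like _2 or _b are one class to them, and where a whole thing is asked for, a point or a joint stands for the part that bears it (a point fixed in the world has none). Each returns a list of dicts, best first, with "p" (0 to 1); they miss things now and then, are a little off and sometimes report something else, mostly with a low value. They report only what shows in the picture. A call takes as long as a camera call. They do not tell look-alikes from the thing itself.
- robot.trace(query, picture): "mask" (420x560 bool, what is visible of it) and "pixel" ([row, column] in pixels, amid what is visible of it).
The state is a dict: "time_s": time; "joint_positions": joint angles; "joint_velocities": joint speeds; "joint_efforts": joint torques, N m; "tool_pos": TCP position; "ee_rot": TCP orientation; "wrist_force": force on the tool from outside, world axes, zero at the start; "wrist_torque": the same for the moment, N m; "opening": opening from 0.0 (shut) to 1.0 (fully open).
Only numpy, scipy, OpenCV 4.12 (cv2) and the standard library are available. Lean on these libraries where they do the work, as an engineer would, in place of code of your own. Each camera call takes 0.05 s, during which the arm holds its last target. There are 200 camera calls.

## Working session

There is one attempt and no reset: what is moved stays moved. The work goes in short steps, Python scripts to look and compute and a tool call to move; the robot and the scene stay as the last step left them, time stands still between calls to the robot, and variables do not carry over. Pictures are saved under pics/ and viewed, about 8 in all and at most 12, crops included, and the job is handed in when it is done.

Besides the shell and the picture viewer there is one more tool, called after "Call:" as a command line: name --argument value ..., lists and objects as JSON in quotes. play_rows: Moves the arm, as the interface text tells. Its arguments: {"type":"object","properties":{"rows":{"type":"array","items":{"type":"object","properties":{"dx":{"type":"number"},"dy":{"type":"number"},"dz":{"type":"number"},"wx":{"type":"number"},"wy":{"type":"number"},"wz":{"type":"number"},"fingers":{"type":"number"}}}},"grip_force":{"type":"number"}},"required":["rows"]}

```bash
mkdir -p pics; cat > h.py <<'E'
import numpy as np, cv2
from bench import robot
def K(f): return np.array([[f['fx'],0,f['cx']],[0,f['fy'],f['cy']],[0,0,1.]])
def unp(f,rc,z=None,plane=None):
    rc=np.atleast_2d(np.array(rc,float)); uv=rc[:,::-1].copy().reshape(-1,1,2)
    n=cv2.undistortPoints(uv,K(f),np.array(f['D'])).reshape(-1,2)
    d=np.c_[n,np.ones(len(n))]; R=np.array(f['R']);t=np.array(f['t'])
    C=-R.T@t; D=d@R
    if plane is not None: s=(plane-C[2])/D[:,2]
    else: s=np.asarray(z)
    return C+D*s[:,None]
def cloud(f,m):
    r,c=np.nonzero(m&(f['range_z']>0)); return unp(f,np.c_[r,c],f['range_z'][r,c])
def proj(f,X):
    rv,_=cv2.Rodrigues(np.array(f['R'])); p,_=cv2.projectPoints(np.atleast_2d(X).astype(float),rv,np.array(f['t'],float),K(f),np.array(f['D'])); return p.reshape(-1,2)[:,::-1]
def save(f,n): cv2.imwrite('pics/'+n,f['image'][:,:,::-1])
E
python3 - <<'E'
from h import *
a=robot.grab_frame('top');b=robot.grab_frame('scene')
cv2.imwrite('pics/a.png',np.hstack([cv2.resize(a['image'],(800,600))])[:,:,::-1]);save(b,'b.png')
for n in ['gauge_foot','handle_top','plate_center','buffer_a_spot','marker_top','hammer','ingot']:
    for nm,f in(('top',a),('scene',b)):
        for r in robot.trace(n,f):
            P=cloud(f,r['mask'])
            if len(P):
                print(n,nm,round(r['p'],2),np.round(r['pixel']),len(P),P.min(0).round(),P.max(0).round(),np.median(P,0).round())
s=robot.get_state();print(s)
E
```

```text
gauge_foot top 0.93 [272. 385.] 1176 [ 434. -281.   -5.] [ 510. -200.  136.] [ 464. -222.   84.]
gauge_foot top 0.85 [328. 359.] 1039 [ 314. -232.   -3.] [ 391. -152.  136.] [ 352. -179.   94.]
gauge_foot top 0.56 [230. 418.] 1150 [ 533. -354.   -0.] [ 625. -256.  138.] [ 570. -291.   80.]
gauge_foot top 0.4 [293. 272.] 1808 [379. -74.  -3.] [441.  91.  33.] [410.   6.  25.]
gauge_foot scene 0.87 [221. 159.] 1374 [ 403. -413.   -1.] [ 626. -250.  134.] [ 591. -289.   66.]
gauge_foot scene 0.82 [204. 208.] 1215 [ 435. -265.   -1.] [ 509. -197.  134.] [ 491. -222.   63.]
gauge_foot scene 0.58 [179. 234.] 897 [ 186. -266.    0.] [ 395. -147.  134.] [ 376. -181.   61.]
handle_top top 0.74 [274. 388.] 530 [ 441. -275.    1.] [ 506. -205.  136.] [ 465. -230.  129.]
handle_top top 0.74 [226. 418.] 573 [ 540. -356.   -1.] [ 612. -264.  138.] [ 569. -292.  128.]
handle_top top 0.68 [327. 368.] 427 [ 323. -221.   47.] [ 381. -170.  136.] [ 351. -188.  130.]
handle_top scene 0.88 [194. 198.] 686 [ 261. -332.   -2.] [ 500. -199.  134.] [ 494. -228.   76.]
handle_top scene 0.73 [178. 232.] 537 [ 
[... 1144 characters left out ...]
: 0.8, 'joint_positions': array([ 1.25251750e+00,  4.93609133e-01,  1.34548595e+00,  8.08737733e-06,
        1.30251615e+00, -9.55065252e-02]), 'joint_velocities': array([-0.00200144, -0.00021008,  0.00036794, -0.00118784, -0.00052757,
        0.00052559]), 'joint_efforts': array([-7.53908671e-05, -8.81930780e+01, -3.84265494e+01, -1.07665928e-04,
        4.78167440e-04, -1.34425011e-05]), 'tool_pos': array([138.0833269 , 609.55921051, 231.27605174]), 'ee_rot': array([ 1.11157035e-01,  9.93802854e-01, -8.29025318e-06, -5.72408330e-06]), 'wrist_force': array([ 0.35263155, -0.0582794 ,  0.36330407]), 'wrist_torque': array([-0.01771348, -0.02385253, -0.04232441]), 'opening': 0.9994523982707556}
```

View pics/a.png

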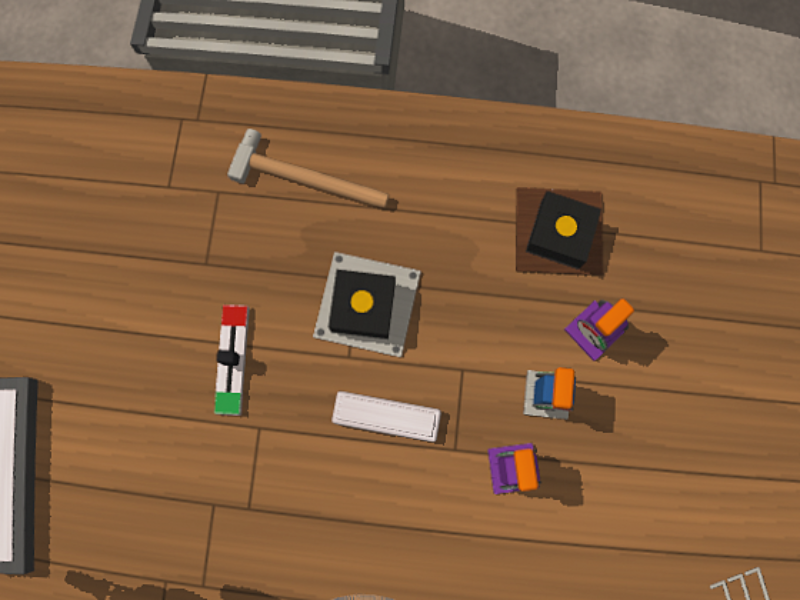

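View pics/b.png

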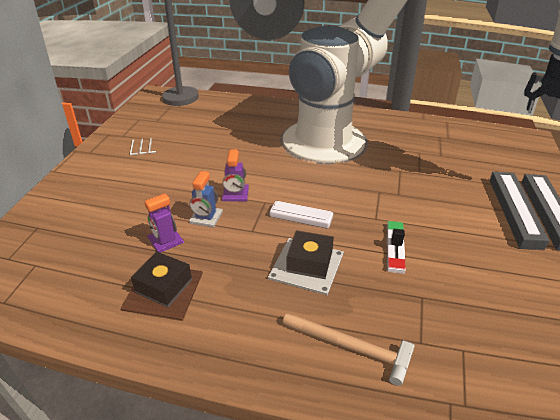

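The top view shows the blue gauge at about (550,392) in the enlarged picture, between two purple look-alikes. The plate buffer's spot is at (362,301) and the marker is at (228,357) with green towards the robot. The scene view agrees.

```bash
cat >> h.py <<'E'
def hsv(f): return cv2.cvtColor(np.ascontiguousarray(f['image']),cv2.COLOR_RGB2HSV)
def allp(f):
    r,c=np.indices(f['range_z'].shape); P=unp(f,np.c_[r.ravel(),c.ravel()],f['range_z'].ravel()); return P.reshape(420,560,3)
def orange(f): h=hsv(f); return (h[...,0]>5)&(h[...,0]<17)&(h[...,1]>200)&(h[...,2]>120)
def yellow(f): h=hsv(f); return (h[...,0]>=18)&(h[...,0]<28)&(h[...,1]>180)&(h[...,2]>120)
def near(P,c,r): return np.linalg.norm(P[...,:2]-np.array(c),axis=-1)<r
def rect(P):
    r=cv2.minAreaRect(P[:,:2].astype(np.float32)); return np.round(cv2.boxPoints(r)).tolist(),np.round(r[0],1),np.round(r[1],1),round(r[2],1)
E
python3 - <<'E'
from h import *
for nm in('top','scene'):
    f=robot.grab_frame(nm);P=allp(f);z=P[...,2]
    m=orange(f)&near(P,(465,-230),60)&(z>115); print(nm,'handle',m.sum(),rect(P[m]),P[m].mean(0).round(1))
    m=yellow(f)&near(P,(579,50),80); rc=np.argwhere(m); c=unp(f,[rc.mean(0)],plane=58); print('spot',m.sum(),c.round(1), P[m].mean(0).round(1))
    m=near(P,(579,50),75)&(z>50);print('buf',rect(P[m]))
    m=near(P,(579,55),115)&(z>3)&(z<13);print('plate',rect(P[m]))
    m=near(P,(468,252),30)&(z>47);print('marker',rect(P[m]),P[m].mean(0).round(1))
    h=hsv(f)
    for n,mm in (('green',(h[...,0]>45)&(h[...,0]<80)),('red',(h[...,0]<5)|(h[...,0]>174))):
        m=mm&(h[...,1]>150)&near(P,(468,252),130)&(z>8)&(z<20); print(n,m.sum(),rect(P[m]) if m.sum() else 0)
E
```

```text
top handle 363 ([[442.0, -221.0], [442.0, -247.0], [498.0, -247.0], [498.0, -221.0]], array([ 469.7, -233.6]), array([55.9, 26.1]), 0.1) [ 468.9 -232.8  130.5]
spot 193 [[573.9  62.7  58. ]] [573.8  62.6  58.7]
buf ([[527.0, 19.0], [618.0, 17.0], [619.0, 108.0], [528.0, 109.0]], array([572.7,  63. ]), array([90.2, 91.2]), 89.2)
plate ([[443.0, 139.0], [496.0, -83.0], [714.0, -31.0], [661.0, 191.0]], array([578.5,  54.4]), array([223.9, 228.3]), 13.5)
marker ([[457.0, 269.0], [461.0, 240.0], [480.0, 243.0], [476.0, 271.0]], array([468.7, 255.9]), array([19.1, 28.8]), 7.1) [469.  255.3  54.2]
green 204 ([[387.0, 268.0], [391.0, 231.0], [420.0, 235.0], [415.0, 271.0]], array([403. , 251.2]), array([28.8, 36.7]), 6.8)
red 221 ([[519.0, 278.0], [523.0, 240.0], [556.0, 244.0], [551.0, 282.0]], array([537.2, 260.9]), array([32.8, 38.5]), 6.4)
scene handle 0 ([[0.0, 0.0], [0.0, 0.0], [0.0, 0.0], [0.0, 0.0]], array([0., 0.]), array([0., 0.]), 0.0) [nan nan nan]
spot 0 [[nan nan nan]] [nan nan nan]
buf ([[528.0, 21.0], [622.0, 20.0], [623.0, 111.0], [529.0, 112.0]], array([575.8,  65.5]), array([90.9, 93.8]), 89.4)
plate ([[486.0, 160.0], [506.0, -62.0], [699.0, -45.0], [679.0, 177.0]], array([592.4,  57.7]), array([194.2, 223. ]), 5.1)
marker ([[461.0, 272.0], [465.0, 243.0], [484.0, 246.0], [480.0, 275.0]], array([472.4, 259.2]), array([19.5, 29.6]), 8.4) [474.4 258.6  53.2]
green 22 ([[391.0, 271.0], [393.0, 238.0], [421.0, 240.0], [419.0, 273.0]], array([405.9, 255.4]), array([28.5, 33.2]), 3.7)
red 149 ([[486.0, 279.0], [488.0, 244.0], [556.0, 248.0], [553.0, 283.0]], array([520.6, 263.5]), array([67.9, 35.8]), 3.5)<stdin>:4: RuntimeWarning: Mean of empty slice.
  ret = um.true_divide(
<stdin>:5: RuntimeWarning: Mean of empty slice.
```

Call:
play_rows --rows '[{"wz": -6.4},{"wz": -6.4},{"dx": -3.1,"dy": -3.9,"dz": -0.4},{"dx": -3.1,"dy": -3.9,"dz": -0.4},{"dx": -3.1,"dy": -3.9,"dz": -0.4},{"dx": -3.1,"dy": -3.9,"dz": -0.4},{"dx": -3.1,"dy": -3.9,"dz": -0.4},{"dx": -3.1,"dy": -3.9,"dz": -0.4},{"dx": -3.1,"dy": -3.9,"dz": -0.4},{"dx": -3.1,"dy": -3.9,"dz": -0.4},{"dx": -3.1,"dy": -3.9,"dz": -0.4},{"dx": -3.1,"dy": -3.9,"dz": -0.4},{"dx": -3.1,"dy": -3.9,"dz": -0.4},{"dx": -3.1,"dy": -3.9,"dz": -0.4},{"dx": -3.1,"dy": -3.9,"dz": -0.4},{"dx": -3.1,"dy": -3.9,"dz": -0.4},{},{}]'

```text
$.rows[0]: bad value
```

```bash
cat > look.py <<'E'
from h import *
import sys
s=robot.get_state();print(s['time_s'],s['tool_pos'].round(1),s['ee_rot'].round(4))
f=robot.grab_frame('wrist');P=allp(f);z=P[...,2]
R=np.array(f['R']);print('cam',(-R.T@np.array(f['t'])).round(),R[2].round(2))
m=yellow(f)&(z>50)&(z<66)&near(P,(574,63),60)
if m.sum(): rc=np.argwhere(m);print('spot',m.sum(),unp(f,[rc.mean(0)],plane=58).round(1),P[m].mean(0).round(1),rc.mean(0))
m=near(P,(574,63),75)&(z>50)&(z<66)
if m.sum(): print('buf',m.sum(),rect(P[m]))
m=orange(f)&near(P,(470,-233),60)&(z>115)
if m.sum(): print('handle',m.sum(),rect(P[m]),P[m].mean(0).round(1))
save(f,sys.argv[1])
E
python3 look.py w1.png
```

```text
0.9 [138.1 609.5 231.3] [ 0.1111  0.9938 -0.     -0.    ]
cam [ 62. 627. 374.] [ 0.3  -0.07 -0.95]
```

Call:
play_rows --rows '[{"dx": 0,"dy": 0,"dz": 0,"wx": 0,"wy": 0,"wz": -6.4,"fingers": 0},{"dx": 0,"dy": 0,"dz": 0,"wx": 0,"wy": 0,"wz": -6.4,"fingers": 0},{"dx": -3.1,"dy": -3.9,"dz": -0.4,"wx": 0,"wy": 0,"wz": 0,"fingers": 0},{"dx": -3.1,"dy": -3.9,"dz": -0.4,"wx": 0,"wy": 0,"wz": 0,"fingers": 0},{"dx": -3.1,"dy": -3.9,"dz": -0.4,"wx": 0,"wy": 0,"wz": 0,"fingers": 0},{"dx": -3.1,"dy": -3.9,"dz": -0.4,"wx": 0,"wy": 0,"wz": 0,"fingers": 0},{"dx": -3.1,"dy": -3.9,"dz": -0.4,"wx": 0,"wy": 0,"wz": 0,"fingers": 0},{"dx": -3.1,"dy": -3.9,"dz": -0.4,"wx": 0,"wy": 0,"wz": 0,"fingers": 0},{"dx": -3.1,"dy": -3.9,"dz": -0.4,"wx": 0,"wy": 0,"wz": 0,"fingers": 0},{"dx": -3.1,"dy": -3.9,"dz": -0.4,"wx": 0,"wy": 0,"wz": 0,"fingers": 0},{"dx": -3.1,"dy": -3.9,"dz": -0.4,"wx": 0,"wy": 0,"wz": 0,"fingers": 0},{"dx": -3.1,"dy": -3.9,"dz": -0.4,"wx": 0,"wy": 0,"wz": 0,"fingers": 0},{"dx": -3.1,"dy": -3.9,"dz": -0.4,"wx": 0,"wy": 0,"wz": 0,"fingers": 0},{"dx": -3.1,"dy": -3.9,"dz": -0.4,"wx": 0,"wy": 0,"wz": 0,"fingers": 0},{"dx": -3.1,"dy": -3.9,"dz": -0.4,"wx": 0,"wy": 0,"wz": 0,"fingers": 0},{"dx": -3.1,"dy": -3.9,"dz": -0.4,"wx": 0,"wy": 0,"wz": 0,"fingers": 0},{"dx": 0,"dy": 0,"dz": 0,"wx": 0,"wy": 0,"wz": 0,"fingers": 0}]' --grip_force 40

```text
time_s: 3.08
tool_pos: [574.3, 61.2, 287.3]
ee_rot: [0.001, 1.0, -0.0, 0.0]
wrist_force: [-0.3, 1.0, -0.4]
opening: 1.001
```

```bash
python3 look.py w1.png
```

```text
3.075 [574.3  61.2 287.3] [ 1.3e-03  1.0e+00 -2.0e-04  5.0e-04]
cam [496.  61. 430.] [ 0.31 -0.   -0.95]
spot 578 [[575.4  64.3  58. ]] [575.3  64.3  58.7] [179.75432526 286.08823529]
buf 5359 ([[530.0, 20.0], [620.0, 19.0], [622.0, 109.0], [531.0, 110.0]], array([575.9,  64.7]), array([90.1, 90.4]), 89.2)
```

Call:
play_rows --rows '[{"dx": 1.5,"dy": -4.2,"dz": 0,"wx": 0,"wy": 0,"wz": 0,"fingers": 0},{"dx": 1.5,"dy": -4.2,"dz": 0,"wx": 0,"wy": 0,"wz": 0,"fingers": 0},{"dx": 1.5,"dy": -4.2,"dz": 0,"wx": 0,"wy": 0,"wz": 0,"fingers": 0},{"dx": 1.5,"dy": -4.2,"dz": 0,"wx": 0,"wy": 0,"wz": 0,"fingers": 0},{"dx": 1.5,"dy": -4.2,"dz": 0,"wx": 0,"wy": 0,"wz": 0,"fingers": 0},{"dx": 1.5,"dy": -4.2,"dz": 0,"wx": 0,"wy": 0,"wz": 0,"fingers": 0},{"dx": 1.5,"dy": -4.2,"dz": 0,"wx": 0,"wy": 0,"wz": 0,"fingers": 0},{"dx": 0,"dy": 0,"dz": 0,"wx": 0,"wy": 0,"wz": 0,"fingers": 0},{"dx": 0,"dy": 0,"dz": 0,"wx": 0,"wy": 0,"wz": 0,"fingers": 0}]'

```text
time_s: 4.25
tool_pos: [467.5, -229.3, 287.3]
ee_rot: [-0.0, 1.0, 0.0, -0.0]
wrist_force: [0.4, -0.1, 0.5]
opening: 1.001
```

```bash
python3 look.py w2.png
```

```text
4.25 [ 467.5 -229.3  287.3] [-4.e-04  1.e+00  3.e-04 -1.e-04]
cam [ 389. -230.  430.] [ 0.31  0.   -0.95]
spot 472 [[575.8  64.9  58. ]] [575.6  64.5  58.4] [259.78389831 506.88347458]
buf 4809 ([[530.0, 18.0], [621.0, 17.0], [621.0, 110.0], [530.0, 111.0]], array([575.5,  64.1]), array([93.4, 91.1]), 89.5)
handle 310 ([[443.0, -245.0], [497.0, -245.0], [497.0, -223.0], [443.0, -222.0]], array([ 470. , -233.6]), array([22.7, 53.6]), 89.0) [ 461.6 -239.3  127.9]
```

View pics/w2.png

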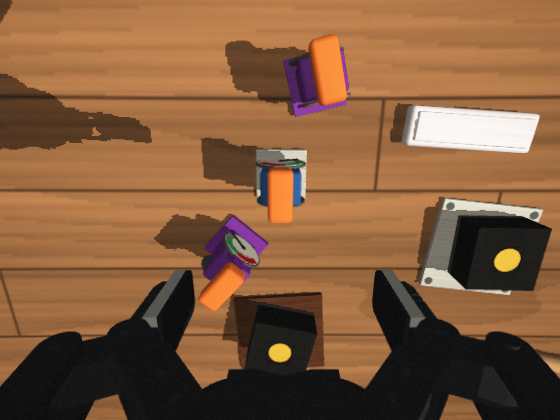

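The picture shows the blue gauge at row 195, column 281 with its handle along world x. The purple look-alikes are at (75,320) and (250,230), and all clear the finger paths. Next I lower over the barrel and grip it.

Call:
play_rows --rows '[{"dx": -0.27,"dy": -0.4,"dz": 2,"wx": 0,"wy": 0,"wz": 0,"fingers": 0},{"dx": 0,"dy": 0,"dz": 4,"wx": 0,"wy": 0,"wz": 0,"fingers": 0},{"dx": 0,"dy": 0,"dz": 4,"wx": 0,"wy": 0,"wz": 0,"fingers": 0},{"dx": 0,"dy": 0,"dz": 3,"wx": 0,"wy": 0,"wz": 0,"fingers": 0},{"dx": 0,"dy": 0,"dz": 3,"wx": 0,"wy": 0,"wz": 0,"fingers": 0},{"dx": 0,"dy": 0,"dz": 3,"wx": 0,"wy": 0,"wz": 0,"fingers": 0},{"dx": 0,"dy": 0,"dz": 2.2,"wx": 0,"wy": 0,"wz": 0,"fingers": 0},{"dx": 0,"dy": 0,"dz": 1,"wx": 0,"wy": 0,"wz": 0,"fingers": 0},{"dx": 0,"dy": 0,"dz": 0,"wx": 0,"wy": 0,"wz": 0,"fingers": 0},{"dx": 0,"dy": 0,"dz": 0,"wx": 0,"wy": 0,"wz": 0,"fingers": 0}]'

```text
time_s: 5.55
tool_pos: [470.8, -234.3, 66.1]
ee_rot: [-0.0, 1.0, -0.0, 0.001]
wrist_force: [-0.0, -0.4, -0.6]
opening: 1.003
```

Call:
play_rows --rows '[{"dx": 0,"dy": 0,"dz": 0,"wx": 0,"wy": 0,"wz": 0,"fingers": 60},{"dx": 0,"dy": 0,"dz": 0,"wx": 0,"wy": 0,"wz": 0,"fingers": 90},{"dx": 0,"dy": 0,"dz": 0,"wx": 0,"wy": 0,"wz": 0,"fingers": 120},{"dx": 0,"dy": 0,"dz": 0,"wx": 0,"wy": 0,"wz": 0,"fingers": 160},{"dx": 0,"dy": 0,"dz": 0,"wx": 0,"wy": 0,"wz": 0,"fingers": 200},{"dx": 0,"dy": 0,"dz": 0,"wx": 0,"wy": 0,"wz": 0,"fingers": 255},{"dx": 0,"dy": 0,"dz": 0,"wx": 0,"wy": 0,"wz": 0,"fingers": 255},{"dx": 0,"dy": 0,"dz": 0,"wx": 0,"wy": 0,"wz": 0,"fingers": 255},{"dx": 0,"dy": 0,"dz": 0,"wx": 0,"wy": 0,"wz": 0,"fingers": 255}]' --grip_force 40

```text
time_s: 6.68
tool_pos: [470.4, -234.1, 65.7]
ee_rot: [-0.0, 1.0, 0.0, 0.0]
wrist_force: [-0.1, 2.6, 7.1]
opening: 0.529
```

```bash
python3 look.py w3.png
```

```text
6.675 [ 470.4 -234.1   65.7] [-2.e-04  1.e+00  0.e+00  2.e-04]
cam [ 392. -235.  209.] [ 0.31  0.   -0.95]
handle 6918 ([[442.0, -222.0], [442.0, -248.0], [472.0, -248.0], [472.0, -222.0]], array([ 457.1, -235. ]), array([29.8, 25.3]), 0.5) [ 453.8 -235.4  128.5]
```

View pics/w3.png

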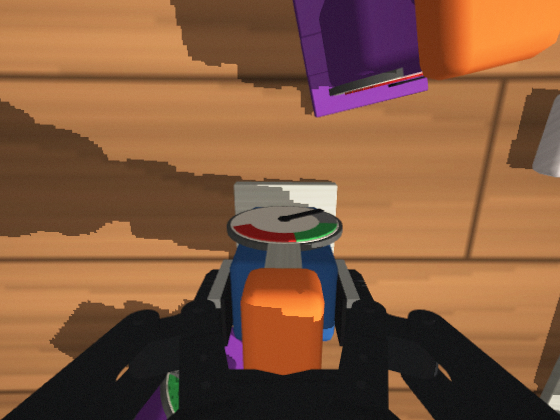

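Gripped cleanly on the blue barrel: the dial is at (228,285) and the handle is untouched between the fingers. Lifting and carrying.

Call:
play_rows --rows '[{"dx": 0,"dy": 0,"dz": 0,"wx": 0,"wy": 0,"wz": 0,"fingers": 255},{"dx": 0,"dy": 0,"dz": -0.8,"wx": 0,"wy": 0,"wz": 0,"fingers": 255},{"dx": 0,"dy": 0,"dz": -2,"wx": 0,"wy": 0,"wz": 0,"fingers": 255},{"dx": 0,"dy": 0,"dz": -3,"wx": 0,"wy": 0,"wz": 0,"fingers": 255},{"dx": 0,"dy": 0,"dz": -3,"wx": 0,"wy": 0,"wz": 0,"fingers": 255},{"dx": 0,"dy": 0,"dz": -2.6,"wx": 0,"wy": 0,"wz": 0,"fingers": 255},{"dx": -0.56,"dy": 1.8,"dz": 0,"wx": 0,"wy": 0,"wz": 0,"fingers": 255},{"dx": -1.1,"dy": 3,"dz": 0,"wx": 0,"wy": 0,"wz": 0,"fingers": 255},{"dx": -1.1,"dy": 3,"dz": 0,"wx": 0,"wy": 0,"wz": 0,"fingers": 255},{"dx": -1.1,"dy": 3,"dz": 0,"wx": 0,"wy": 0,"wz": 0,"fingers": 255},{"dx": -1.1,"dy": 3,"dz": 0,"wx": 0,"wy": 0,"wz": 0,"fingers": 255},{"dx": -1.1,"dy": 3,"dz": 0,"wx": 0,"wy": 0,"wz": 0,"fingers": 255},{"dx": -1.1,"dy": 3,"dz": 0,"wx": 0,"wy": 0,"wz": 0,"fingers": 255},{"dx": -1.1,"dy": 3,"dz": 0,"wx": 0,"wy": 0,"wz": 0,"fingers": 255},{"dx": -1.1,"dy": 3,"dz": 0,"wx": 0,"wy": 0,"wz": 0,"fingers": 255},{"dx": -1.1,"dy": 3,"dz": 0,"wx": 0,"wy": 0,"wz": 0,"fingers": 255},{"dx": 0,"dy": 1,"dz": 0,"wx": 0,"wy": 0,"wz": 0,"fingers": 255},{"dx": 0,"dy": 0,"dz": 0,"wx": 0,"wy": 0,"wz": 0,"fingers": 255},{"dx": 0,"dy": 0,"dz": 0,"wx": 0,"wy": 0,"wz": 0,"fingers": 255}]' --grip_force 60

```text
time_s: 9.1
tool_pos: [574.2, 63.3, 178.9]
ee_rot: [-0.0, 1.0, -0.0, -0.0]
wrist_force: [0.8, 0.1, -5.3]
opening: 0.524
```

```bash
cat > tilt.py <<'E'
from h import *
import sys
s=robot.get_state();print(s['time_s'],s['tool_pos'].round(1),s['wrist_force'].round(1),s['opening'])
x,y=s['tool_pos'][:2]; out=[]
for nm in('top','scene','wrist'):
    f=robot.grab_frame(nm);P=allp(f);h=hsv(f)
    bl=(h[...,0]>95)&(h[...,0]<125)&(h[...,1]>120)&near(P,(x,y),70)&(P[...,2]>40)
    og=orange(f)&near(P,(x,y),60)&(P[...,2]>110)
    for n,m in(('blue',bl),('orange',og)):
        if m.sum()>10: print(nm,n,m.sum(),P[m].min(0).round(1),P[m].max(0).round(1))
    b=f['image']; 
    c=proj(f,[x,y,110])[0].astype(int); a=b[max(0,c[0]-60):c[0]+60,max(0,c[1]-65):c[1]+65]
    out.append(cv2.resize(a,(390,360),interpolation=cv2.INTER_CUBIC) if nm!='wrist' else cv2.resize(b,(480,360)))
cv2.imwrite('pics/'+sys.argv[1],np.hstack(out[1:]if len(sys.argv)<3 else out[:2])[:,:,::-1][:, :800])
E
python3 tilt.py t1.png
```

```text
9.1 [574.2  63.3 178.9] [ 0.8  0.1 -5.3] 0.5242054245829989
top blue 76 [525.4  22.7 155. ] [567.3  82.2 371.4]
top orange 48 [534.8  48.9 238.8] [553.9  71.5 320.3]
scene blue 55 [561.3  70.5 127.3] [595.6  88.  210.8]
wrist blue 2904 [553.8  39.3 129.8] [593.6  85.9 210.3]
wrist orange 7098 [546.3  49.5 224.9] [576.2  74.8 246.5]
```

View pics/t1.png

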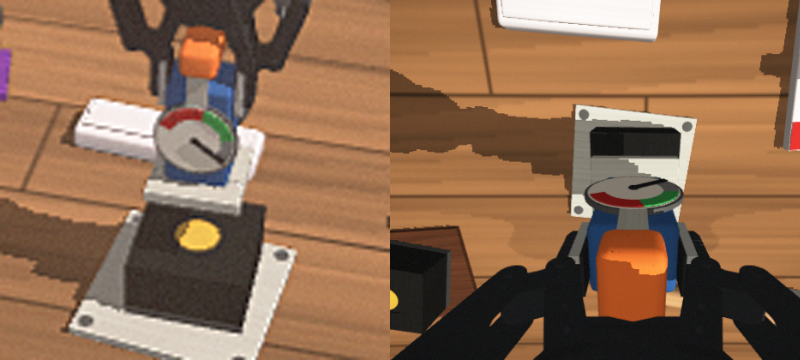

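The gauge hangs upright between the pads and is nearly over the spot at about (235,198). I'll lower it gently.

Call:
play_rows --rows '[{"dx": -0.08,"dy": 0.07,"dz": 1,"wx": 0,"wy": 0,"wz": 0,"fingers": 255},{"dx": 0,"dy": 0,"dz": 1.5,"wx": 0,"wy": 0,"wz": 0,"fingers": 255},{"dx": 0,"dy": 0,"dz": 1.3,"wx": 0,"wy": 0,"wz": 0,"fingers": 255},{"dx": 0,"dy": 0,"dz": 0.8,"wx": 0,"wy": 0,"wz": 0,"fingers": 255},{"dx": 0,"dy": 0,"dz": 0.4,"wx": 0,"wy": 0,"wz": 0,"fingers": 255},{"dx": 0,"dy": 0,"dz": 0.2,"wx": 0,"wy": 0,"wz": 0,"fingers": 255},{"dx": 0,"dy": 0,"dz": 0.1,"wx": 0,"wy": 0,"wz": 0,"fingers": 255},{"dx": 0,"dy": 0,"dz": 0.1,"wx": 0,"wy": 0,"wz": 0,"fingers": 255},{"dx": 0,"dy": 0,"dz": 0,"wx": 0,"wy": 0,"wz": 0,"fingers": 255},{"dx": 0,"dy": 0,"dz": 0,"wx": 0,"wy": 0,"wz": 0,"fingers": 255}]'

```text
time_s: 10.5
tool_pos: [575.6, 64.5, 125.4]
ee_rot: [-0.0, 1.0, 0.0, 0.0]
wrist_force: [0.5, -0.1, -4.9]
opening: 0.524
```

Call:
play_rows --rows '[{"dx": 0,"dy": 0,"dz": 0.06,"wx": 0,"wy": 0,"wz": 0,"fingers": 255},{"dx": 0,"dy": 0,"dz": 0.06,"wx": 0,"wy": 0,"wz": 0,"fingers": 255},{"dx": 0,"dy": 0,"dz": 0,"wx": 0,"wy": 0,"wz": 0,"fingers": 255}]'

```text
time_s: 10.88
tool_pos: [575.5, 64.5, 124.0]
ee_rot: [-0.0, 1.0, -0.0, -0.0]
wrist_force: [-0.1, -0.0, -6.3]
opening: 0.527
```

```bash
python3 -c "
from h import *
s=robot.get_state();print(s['tool_pos'],s['wrist_force'])"
```

```text
[575.49277925  64.52133409 124.02108623] [-0.07094992 -0.04191529 -6.28188977]
```

Call:
play_rows --rows '[{"dx": 0,"dy": 0,"dz": 0.06,"wx": 0,"wy": 0,"wz": 0,"fingers": 255},{"dx": 0,"dy": 0,"dz": 0,"wx": 0,"wy": 0,"wz": 0,"fingers": 255}]'

```text
time_s: 11.12
tool_pos: [575.6, 64.6, 123.8]
ee_rot: [-0.0, 1.0, 0.0, 0.0]
wrist_force: [-2.1, 1.4, 2.6]
opening: 0.525
```

Contact felt, with the weight now on the buffer. Opening the fingers gradually.

Call:
play_rows --rows '[{"dx": 0,"dy": 0,"dz": 0,"wx": 0,"wy": 0,"wz": 0,"fingers": 118},{"dx": 0,"dy": 0,"dz": 0,"wx": 0,"wy": 0,"wz": 0,"fingers": 112},{"dx": 0,"dy": 0,"dz": 0,"wx": 0,"wy": 0,"wz": 0,"fingers": 104},{"dx": 0,"dy": 0,"dz": 0,"wx": 0,"wy": 0,"wz": 0,"fingers": 80},{"dx": 0,"dy": 0,"dz": 0,"wx": 0,"wy": 0,"wz": 0,"fingers": 40},{"dx": 0,"dy": 0,"dz": 0,"wx": 0,"wy": 0,"wz": 0,"fingers": 0},{"dx": 0,"dy": 0,"dz": 0,"wx": 0,"wy": 0,"wz": 0,"fingers": 0},{"dx": 0,"dy": 0,"dz": 0,"wx": 0,"wy": 0,"wz": 0,"fingers": 0}]' --grip_force 20

```text
time_s: 12.12
tool_pos: [575.5, 64.5, 123.5]
ee_rot: [-0.0, 1.0, -0.0, 0.0]
wrist_force: [0.3, -0.1, -0.2]
opening: 1.001
```

Call:
play_rows --rows '[{"dx": 0,"dy": 0,"dz": -1,"wx": 0,"wy": 0,"wz": 0,"fingers": 0},{"dx": 0,"dy": 0,"dz": -3,"wx": 0,"wy": 0,"wz": 0,"fingers": 0},{"dx": 0,"dy": 0,"dz": -4,"wx": 0,"wy": 0,"wz": 0,"fingers": 0},{"dx": 0,"dy": 0,"dz": -2,"wx": 0,"wy": 0,"wz": 0,"fingers": 0},{"dx": 0,"dy": 0,"dz": 0,"wx": 0,"wy": 0,"wz": 0,"fingers": 0},{"dx": 0,"dy": 0,"dz": 0,"wx": 0,"wy": 0,"wz": 0,"fingers": 0}]'

```text
time_s: 12.88
tool_pos: [575.1, 64.5, 223.0]
ee_rot: [-0.0, 1.0, 0.0, -0.0]
wrist_force: [-0.4, -0.2, 0.1]
opening: 0.997
```

```bash
python3 tilt.py t2.png; python3 - <<'E'
from h import *
for nm in('wrist','top'):
    f=robot.grab_frame(nm);P=allp(f);m=near(P,(575,64),75)&(P[...,2]>40)&(P[...,2]<63);print(nm,'buf',rect(P[m]))
    m=near(P,(575,64),60)&(P[...,2]>64)&(P[...,2]<75);print(nm,'foot',m.sum(),rect(P[m]) if m.sum()>4 else 0)
    m=near(P,(575,64),40)&(P[...,2]>180)&(P[...,2]<194)&orange(f);print(nm,'handle',m.sum(),rect(P[m]) if m.sum()>4 else 0)
E
```

```text
12.875 [575.1  64.5 223. ] [-0.4 -0.2  0.1] 0.9973321165778513
top blue 180 [535.8  26.   58.7] [595.6 106.  368.2]
top orange 181 [538.8  44.5 182.3] [581.   75.7 359.2]
scene blue 82 [562.3  74.3  73.4] [597.2  89.8 156.3]
wrist blue 1009 [556.    3.9 128.2] [594.8 124.3 310.5]
wrist orange 2034 [548.1  52.9 172.9] [603.1  77.7 190.7]
wrist buf ([[530.0, 20.0], [620.0, 19.0], [621.0, 109.0], [531.0, 110.0]], array([575.5,  64.7]), array([90.1, 89.9]), 89.2)
wrist foot 1313 ([[542.0, 100.0], [542.0, 32.0], [611.0, 32.0], [611.0, 100.0]], array([576.5,  65.8]), array([68.1, 68. ]), 0.0)
wrist handle 1949 ([[548.0, 53.0], [603.0, 53.0], [603.0, 78.0], [548.0, 78.0]], array([575.5,  65.5]), array([24.8, 54.6]), 89.3)
top buf ([[535.0, 39.0], [601.0, 35.0], [605.0, 107.0], [539.0, 111.0]], array([569.9,  73.1]), array([72.4, 66.5]), 86.8)
top foot 256 ([[538.0, 98.0], [538.0, 34.0], [607.0, 35.0], [606.0, 98.0]], array([572.2,  66.4]), array([68.5, 63.5]), 0.4)
top handle 178 ([[546.0, 53.0], [581.0, 52.0], [582.0, 75.0], [547.0, 76.0]], array([564.1,  63.9]), array([23.4, 34.9]), 88.6)
```

View pics/t2.png

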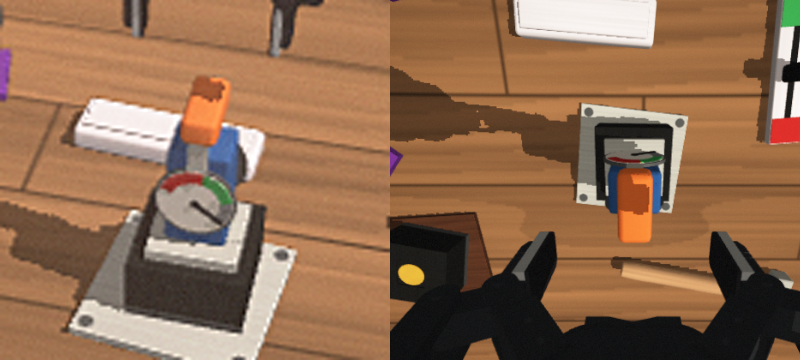

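The gauge stands upright, centred on the buffer to within about 1.5 mm, with the fingers clear. Now I take the upper part of the T-handle.

Call:
play_rows --rows '[{"dx": 0,"dy": 0,"dz": 1.5,"wx": 0,"wy": 0,"wz": 0,"fingers": 0},{"dx": 0,"dy": 0,"dz": 2,"wx": 0,"wy": 0,"wz": 0,"fingers": 60},{"dx": 0,"dy": 0,"dz": 1.5,"wx": 0,"wy": 0,"wz": 0,"fingers": 110},{"dx": 0,"dy": 0,"dz": 0.5,"wx": 0,"wy": 0,"wz": 0,"fingers": 140},{"dx": 0,"dy": 0,"dz": 0,"wx": 0,"wy": 0,"wz": 0,"fingers": 150},{"dx": 0,"dy": 0,"dz": 0,"wx": 0,"wy": 0,"wz": 0,"fingers": 160},{"dx": 0,"dy": 0,"dz": 0,"wx": 0,"wy": 0,"wz": 0,"fingers": 170},{"dx": 0,"dy": 0,"dz": 0,"wx": 0,"wy": 0,"wz": 0,"fingers": 180},{"dx": 0,"dy": 0,"dz": 0,"wx": 0,"wy": 0,"wz": 0,"fingers": 200},{"dx": 0,"dy": 0,"dz": 0,"wx": 0,"wy": 0,"wz": 0,"fingers": 255},{"dx": 0,"dy": 0,"dz": 0,"wx": 0,"wy": 0,"wz": 0,"fingers": 255}]' --grip_force 40

```text
time_s: 14.5
tool_pos: [575.7, 64.6, 168.6]
ee_rot: [-0.0, 1.0, 0.0, 0.0]
wrist_force: [1.5, 3.9, 3.0]
opening: 0.293
```

Call:
play_rows --rows '[{"dx": 0,"dy": 0,"dz": 0.2,"wx": 0,"wy": 0,"wz": 0,"fingers": 255},{"dx": 0,"dy": 0,"dz": 0.2,"wx": 0,"wy": 0,"wz": 0,"fingers": 255},{"dx": 0,"dy": 0,"dz": 0.2,"wx": 0,"wy": 0,"wz": 0,"fingers": 255},{"dx": 0,"dy": 0,"dz": 0.2,"wx": 0,"wy": 0,"wz": 0,"fingers": 255},{"dx": 0,"dy": 0,"dz": 0.2,"wx": 0,"wy": 0,"wz": 0,"fingers": 255},{"dx": 0,"dy": 0,"dz": 0.1,"wx": 0,"wy": 0,"wz": 0,"fingers": 255},{"dx": 0,"dy": 0,"dz": 0,"wx": 0,"wy": 0,"wz": 0,"fingers": 255}]'

```text
time_s: 15.38
tool_pos: [575.9, 64.7, 158.0]
ee_rot: [-0.0, 1.0, 0.0, 0.001]
wrist_force: [-0.5, 4.2, 12.9]
opening: 0.293
```

Call:
play_rows --rows '[{"dx": 0,"dy": 0,"dz": 0.07,"wx": 0,"wy": 0,"wz": 0,"fingers": 255},{"dx": 0,"dy": 0,"dz": 0.06,"wx": 0,"wy": 0,"wz": 0,"fingers": 255},{"dx": 0,"dy": 0,"dz": 0,"wx": 0,"wy": 0,"wz": 0,"fingers": 255}]'

```text
time_s: 15.75
tool_pos: [576.0, 64.8, 157.1]
ee_rot: [-0.0, 1.0, 0.0, 0.001]
wrist_force: [-1.9, 5.8, 18.7]
opening: 0.294
```

Call:
play_rows --rows '[{"dx": 0,"dy": 0,"dz": 0.05,"wx": 0,"wy": 0,"wz": 0,"fingers": 255},{"dx": 0,"dy": 0,"dz": 0,"wx": 0,"wy": 0,"wz": 0,"fingers": 255},{"dx": 0,"dy": 0,"dz": 0,"wx": 0,"wy": 0,"wz": 0,"fingers": 255},{"dx": 0,"dy": 0,"dz": 0,"wx": 0,"wy": 0,"wz": 0,"fingers": 255},{"dx": 0,"dy": 0,"dz": 0,"wx": 0,"wy": 0,"wz": 0,"fingers": 255},{"dx": 0,"dy": 0,"dz": 0,"wx": 0,"wy": 0,"wz": 0,"fingers": 255},{"dx": 0,"dy": 0,"dz": 0,"wx": 0,"wy": 0,"wz": 0,"fingers": 255},{"dx": 0,"dy": 0,"dz": 0,"wx": 0,"wy": 0,"wz": 0,"fingers": 255},{"dx": 0,"dy": 0,"dz": 0,"wx": 0,"wy": 0,"wz": 0,"fingers": 255}]'

```text
time_s: 16.88
tool_pos: [576.0, 64.9, 157.0]
ee_rot: [-0.0, 1.0, 0.0, 0.001]
wrist_force: [-3.6, 6.1, 23.6]
opening: 0.293
```

```bash
python3 tilt.py t3.png; python3 - <<'E'
from h import *
f=robot.grab_frame('wrist');P=allp(f)
m=near(P,(575,64),60)&(P[...,2]>64)&(P[...,2]<75);print('foot',m.sum(),rect(P[m]),np.polyfit(P[m][:,0],P[m][:,2],1))
m=near(P,(575,64),40)&(P[...,2]>150)&(P[...,2]<200)&orange(f);print('handle z',np.percentile(P[m][:,2],[50,90]),rect(P[m]))
E
```

```text
16.875 [576.   64.9 157. ] [-3.6  6.1 23.6] 0.2932493896739576
top blue 94 [527.9  24.4  88.3] [580.8  85.3 347.6]
top orange 95 [546.5  51.3 170.7] [563.5  74.1 180.8]
scene blue 65 [565.1  47.   72.7] [595.9  89.5 154.5]
wrist blue 1334 [556.   28.   57.6] [611.3  87.8 168.4]
wrist orange 4528 [547.9  51.9 159.6] [603.3  77.6 178.9]
foot 1748 ([[542.0, 32.0], [590.0, 31.0], [590.0, 100.0], [542.0, 100.0]], array([566. ,  65.6]), array([68.1, 47.6]), 89.8) [1.33923440e-02 6.13153613e+01]
handle z [176.22814905 177.2501912 ] ([[548.0, 77.0], [548.0, 52.0], [603.0, 52.0], [603.0, 78.0]], array([575.6,  64.8]), array([55.3, 25.6]), 0.2)
```

View pics/t3.png

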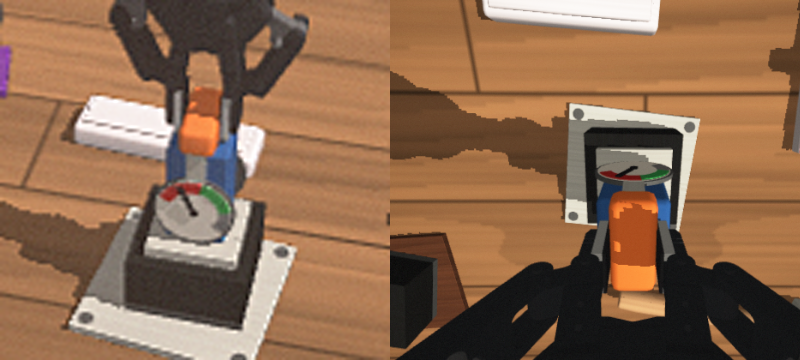

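The handle top is at 176 mm, so it is fully down. The needle, from lower right at rest, has swung about 2.7 rad to the upper left, into the red: gone hard. I release the handle gently.

Call:
play_rows --rows '[{"dx": 0,"dy": 0,"dz": -0.2,"wx": 0,"wy": 0,"wz": 0,"fingers": 255},{"dx": 0,"dy": 0,"dz": -0.25,"wx": 0,"wy": 0,"wz": 0,"fingers": 255},{"dx": 0,"dy": 0,"dz": -0.25,"wx": 0,"wy": 0,"wz": 0,"fingers": 255},{"dx": 0,"dy": 0,"dz": -0.25,"wx": 0,"wy": 0,"wz": 0,"fingers": 255},{"dx": 0,"dy": 0,"dz": -0.15,"wx": 0,"wy": 0,"wz": 0,"fingers": 255},{"dx": 0,"dy": 0,"dz": 0,"wx": 0,"wy": 0,"wz": 0,"fingers": 255}]'

```text
time_s: 17.82
tool_pos: [575.7, 64.6, 166.7]
ee_rot: [-0.0, 1.0, 0.0, 0.0]
wrist_force: [2.7, 4.0, 3.8]
opening: 0.294
```

Call:
play_rows --rows '[{"dx": 0,"dy": 0,"dz": 0,"wx": 0,"wy": 0,"wz": 0,"fingers": 172},{"dx": 0,"dy": 0,"dz": 0,"wx": 0,"wy": 0,"wz": 0,"fingers": 160},{"dx": 0,"dy": 0,"dz": 0,"wx": 0,"wy": 0,"wz": 0,"fingers": 140},{"dx": 0,"dy": 0,"dz": 0,"wx": 0,"wy": 0,"wz": 0,"fingers": 100},{"dx": 0,"dy": 0,"dz": 0,"wx": 0,"wy": 0,"wz": 0,"fingers": 80},{"dx": 0,"dy": 0,"dz": -1,"wx": 0,"wy": 0,"wz": 0,"fingers": 80},{"dx": 0,"dy": 0,"dz": -3,"wx": 0,"wy": 0,"wz": 0,"fingers": 80},{"dx": 0,"dy": 0,"dz": -3,"wx": 0,"wy": 0,"wz": 0,"fingers": 80},{"dx": 1.5,"dy": 2.5,"dz": 0,"wx": 0,"wy": 0,"wz": -3.5,"fingers": 80},{"dx": 2,"dy": 4,"dz": 0,"wx": 0,"wy": 0,"wz": -3.5,"fingers": 80},{"dx": 2,"dy": 4,"dz": 0,"wx": 0,"wy": 0,"wz": 0,"fingers": 80},{"dx": 2,"dy": 4,"dz": 0,"wx": 0,"wy": 0,"wz": 0,"fingers": 80},{"dx": 2,"dy": 3,"dz": 0,"wx": 0,"wy": 0,"wz": 0,"fingers": 80},{"dx": 0,"dy": 0,"dz": 0,"wx": 0,"wy": 0,"wz": 0,"fingers": 80},{"dx": 0,"dy": 0,"dz": 0,"wx": 0,"wy": 0,"wz": 0,"fingers": 80}]'

```text
time_s: 19.7
tool_pos: [465.5, 229.9, 237.2]
ee_rot: [-0.062, 0.998, -0.0, 0.0]
wrist_force: [0.4, -0.4, 0.6]
opening: 0.687
```

```bash
cat > mk.py <<'E'
from h import *
s=robot.get_state();print(s['time_s'],s['tool_pos'].round(1),s['ee_rot'].round(4),s['wrist_force'].round(1))
f=robot.grab_frame('wrist');P=allp(f);z=P[...,2];h=hsv(f);c=(485,257)
m=near(P,c,85)&(z>48)&(z<60)&(h[...,2]<90)&(P[...,1]<285)&(P[...,1]>230);print('marker',m.sum(),rect(P[m]) if m.sum()>4 else 0)
for n,mm in (('green',(h[...,0]>45)&(h[...,0]<80)),('red',(h[...,0]<5)|(h[...,0]>174))):
    m=mm&(h[...,1]>150)&near(P,c,130)&(z>8)&(z<20); print(n,m.sum(),rect(P[m]) if m.sum() else 0)
m=near(P,(575,64),60)&(z>64)&(z<75);print('foot',m.sum(),rect(P[m]) if m.sum()>4 else 0)
m=near(P,(575,64),40)&(z>165)&(z<200)&orange(f);print('handle',m.sum(),np.percentile(P[m][:,2],[50,90]) if m.sum() else 0)
save(f,'mk%d.png'%(s['time_s']*10))
E
python3 mk.py; ls -t pics|head -1
```

```text
19.7 [465.5 229.9 237.2] [-6.150e-02  9.981e-01 -0.000e+00  5.000e-04] [ 0.4 -0.4  0.6]
marker 420 ([[460.0, 269.0], [462.0, 243.0], [483.0, 245.0], [480.0, 271.0]], array([471.2, 257.3]), array([20.5, 26.2]), 5.8)
green 867 ([[388.0, 269.0], [391.0, 234.0], [422.0, 236.0], [419.0, 272.0]], array([405.2, 252.6]), array([31.2, 35.9]), 4.1)
red 686 ([[522.0, 280.0], [525.0, 243.0], [557.0, 245.0], [554.0, 283.0]], array([539.4, 262.6]), array([32.5, 37.6]), 3.9)
foot 1626 ([[541.0, 100.0], [542.0, 31.0], [610.0, 32.0], [610.0, 100.0]], array([575.9,  65.6]), array([68.8, 68.2]), 0.2)
handle 1778 [186.85133377 189.04467188]
mk197.png
```

Call:
play_rows --rows '[{"dx": 0,"dy": 0,"dz": 0,"wx": 0,"wy": 0,"wz": 2.8,"fingers": 80},{"dx": -0.77,"dy": 2.69,"dz": 2,"wx": 0,"wy": 0,"wz": 0,"fingers": 80},{"dx": 0,"dy": 0,"dz": 4,"wx": 0,"wy": 0,"wz": 0,"fingers": 80},{"dx": 0,"dy": 0,"dz": 4,"wx": 0,"wy": 0,"wz": 0,"fingers": 80},{"dx": 0,"dy": 0,"dz": 4,"wx": 0,"wy": 0,"wz": 0,"fingers": 80},{"dx": 0,"dy": 0,"dz": 3,"wx": 0,"wy": 0,"wz": 0,"fingers": 80},{"dx": 0,"dy": 0,"dz": 2.5,"wx": 0,"wy": 0,"wz": 0,"fingers": 80},{"dx": 0,"dy": 0,"dz": 1.3,"wx": 0,"wy": 0,"wz": 0,"fingers": 80},{"dx": 0,"dy": 0,"dz": 0,"wx": 0,"wy": 0,"wz": 0,"fingers": 110},{"dx": 0,"dy": 0,"dz": 0,"wx": 0,"wy": 0,"wz": 0,"fingers": 140},{"dx": 0,"dy": 0,"dz": 0,"wx": 0,"wy": 0,"wz": 0,"fingers": 160},{"dx": 0,"dy": 0,"dz": 0,"wx": 0,"wy": 0,"wz": 0,"fingers": 180},{"dx": 0,"dy": 0,"dz": 0,"wx": 0,"wy": 0,"wz": 0,"fingers": 220},{"dx": 0,"dy": 0,"dz": 0,"wx": 0,"wy": 0,"wz": 0,"fingers": 220}]' --grip_force 20

```text
time_s: 21.5
tool_pos: [471.3, 257.9, 29.5]
ee_rot: [-0.037, 0.999, 0.0, 0.001]
wrist_force: [-0.8, 2.3, 7.1]
opening: 0.324
```

Call:
play_rows --rows '[{"dx": -0.5,"dy": 0,"dz": 0,"wx": 0,"wy": 0,"wz": 0,"fingers": 220},{"dx": -1,"dy": 0,"dz": 0,"wx": 0,"wy": 0,"wz": 0,"fingers": 220},{"dx": -1,"dy": 0,"dz": 0,"wx": 0,"wy": 0,"wz": 0,"fingers": 220},{"dx": -1,"dy": 0,"dz": 0,"wx": 0,"wy": 0,"wz": 0,"fingers": 220},{"dx": -1,"dy": 0,"dz": 0,"wx": 0,"wy": 0,"wz": 0,"fingers": 220},{"dx": -0.7,"dy": 0,"dz": 0,"wx": 0,"wy": 0,"wz": 0,"fingers": 220},{"dx": -0.2,"dy": 0,"dz": 0,"wx": 0,"wy": 0,"wz": 0,"fingers": 220},{"dx": -0.2,"dy": 0,"dz": 0,"wx": 0,"wy": 0,"wz": 0,"fingers": 220},{"dx": 0,"dy": 0,"dz": 0,"wx": 0,"wy": 0,"wz": 0,"fingers": 220}]'

```text
time_s: 22.62
tool_pos: [527.2, 261.9, 29.6]
ee_rot: [-0.037, 0.999, 0.0, 0.001]
wrist_force: [-0.2, 0.2, 4.9]
opening: 0.322
```

Call:
play_rows --rows '[{"dx": -0.2,"dy": 0,"dz": 0,"wx": 0,"wy": 0,"wz": 0,"fingers": 220},{"dx": -0.2,"dy": 0,"dz": 0,"wx": 0,"wy": 0,"wz": 0,"fingers": 220},{"dx": -0.15,"dy": 0,"dz": 0,"wx": 0,"wy": 0,"wz": 0,"fingers": 220},{"dx": 0,"dy": 0,"dz": 0,"wx": 0,"wy": 0,"wz": 0,"fingers": 220}]'

```text
time_s: 23.12
tool_pos: [532.1, 262.2, 29.5]
ee_rot: [-0.037, 0.999, 0.0, 0.0]
wrist_force: [-3.5, 0.5, 7.9]
opening: 0.324
```

Call:
play_rows --rows '[{"dx": -0.2,"dy": 0,"dz": 0,"wx": 0,"wy": 0,"wz": 0,"fingers": 220},{"dx": -0.2,"dy": 0,"dz": 0,"wx": 0,"wy": 0,"wz": 0,"fingers": 220},{"dx": 0,"dy": 0,"dz": 0,"wx": 0,"wy": 0,"wz": 0,"fingers": 220}]'

```text
time_s: 23.5
tool_pos: [532.9, 262.3, 29.3]
ee_rot: [-0.037, 0.999, -0.0, -0.003]
wrist_force: [-20.4, 4.8, 20.2]
opening: 0.32
```

The red end stop is felt (20 N). I back off slightly, open and withdraw.

Call:
play_rows --rows '[{"dx": 0.35,"dy": 0,"dz": 0,"wx": 0,"wy": 0,"wz": 0,"fingers": 220},{"dx": 0,"dy": 0,"dz": 0,"wx": 0,"wy": 0,"wz": 0,"fingers": 150},{"dx": 0,"dy": 0,"dz": 0,"wx": 0,"wy": 0,"wz": 0,"fingers": 120},{"dx": 0,"dy": 0,"dz": 0,"wx": 0,"wy": 0,"wz": 0,"fingers": 80},{"dx": 0,"dy": 0,"dz": 0,"wx": 0,"wy": 0,"wz": 0,"fingers": 80},{"dx": 0,"dy": 0,"dz": -1.5,"wx": 0,"wy": 0,"wz": 0,"fingers": 80},{"dx": 0,"dy": 0,"dz": -4,"wx": 0,"wy": 0,"wz": 0,"fingers": 80},{"dx": 0,"dy": 0,"dz": -5,"wx": 0,"wy": 0,"wz": 0,"fingers": 80},{"dx": 0,"dy": 0,"dz": -5,"wx": 0,"wy": 0,"wz": 0,"fingers": 80},{"dx": 0,"dy": 0,"dz": -5,"wx": 0,"wy": 0,"wz": 0,"fingers": 80},{"dx": 2,"dy": 0,"dz": -1,"wx": 0,"wy": 0,"wz": 0,"fingers": 80},{"dx": 2,"dy": 0,"dz": 0,"wx": 0,"wy": 0,"wz": 0,"fingers": 80},{"dx": 0,"dy": 0,"dz": 0,"wx": 0,"wy": 0,"wz": 0,"fingers": 80}]'

```text
time_s: 25.12
tool_pos: [491.0, 258.8, 244.0]
ee_rot: [-0.037, 0.999, -0.0, -0.0]
wrist_force: [1.2, -0.4, 0.0]
opening: 0.688
```

```bash
python3 mk.py; python3 - <<'E'
from h import *
f=robot.grab_frame('scene');cv2.imwrite('pics/fin.png',cv2.resize(f['image'][150:400,100:450],(800,571))[:,:,::-1])
E
```

```text
25.125 [491.  258.8 244. ] [-3.720e-02  9.993e-01 -1.000e-04 -4.000e-04] [ 1.2 -0.4  0. ]
marker 392 ([[521.0, 274.0], [523.0, 248.0], [541.0, 249.0], [539.0, 276.0]], array([530.8, 261.6]), array([18.3, 26.5]), 4.6)
green 888 ([[389.0, 270.0], [391.0, 234.0], [421.0, 236.0], [419.0, 271.0]], array([404.9, 252.6]), array([30. , 35.8]), 3.6)
red 121 ([[523.0, 280.0], [525.0, 243.0], [556.0, 245.0], [554.0, 282.0]], array([539.6, 262.3]), array([30.8, 36.7]), 3.3)
foot 1683 ([[542.0, 31.0], [610.0, 30.0], [610.0, 100.0], [542.0, 100.0]], array([576. ,  65.3]), array([69.8, 68.3]), 89.6)
handle 2348 [185.74268909 188.96150645]
```

View pics/fin.png

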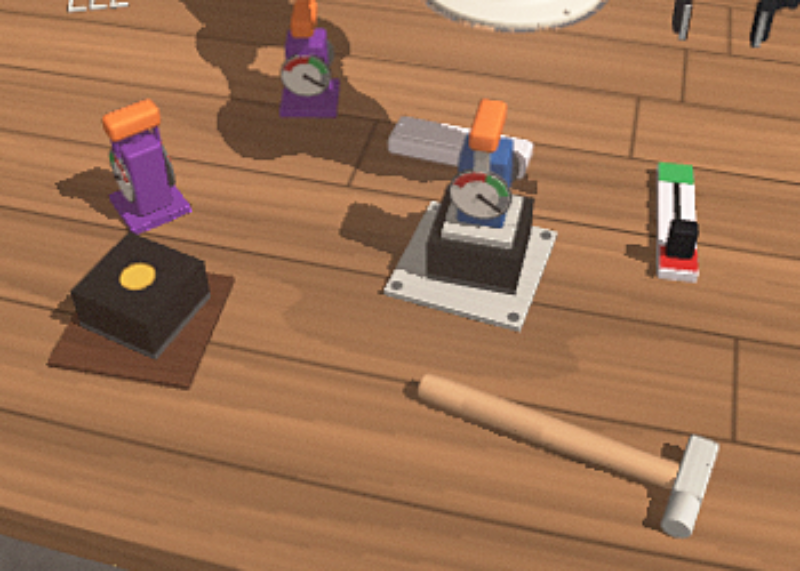

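The gauge stands upright with its handle up at (480,170). The marker is at the red end at (682,240), about 2 mm from its stop, and the bystanders have not moved. Handing in.

```bash
python3 -c "
from bench import robot
print(robot.sign_off())"
```

```text
the job is handed in; nothing more can be done
None
```

The buffer on the steel plate has gone hard. The needle stood about 2.7 rad from rest, in the red, so I slid the marker to its red end and handed the job in at about 25 s. The hand-in reports no verdict.

- **Gauge:** I carried it by the blue barrel, stood it on the yellow spot, let go, then pressed the T-handle fully down for over a second. Its top dropped 12 mm, which is the full travel.
- **Last checks:**
  - The gauge is upright, about 1 mm from the centre of the spot, with its handle up again (top at about 188 mm).
  - The marker is about 2 mm from where I felt the red stop.
  - In the final picture the second buffer, the hammer and the ingot look unmoved, and the arm is clear of everything.
- **Disagreements:** The cameras differed by 1.5 to 3 mm on positions, so I went by the wrist camera. The first move call was refused and moved nothing; it went through once every field was filled in. No check failed.

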